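Swap the slicer plate for the grater in the counter clip

ROBOT

A 7-joint arm with a two-finger parallel gripper is mounted at the origin on the work surface. World frame = base frame: x ahead of the robot, y to its left, z up, the work surface at z = 0. Lengths are in m, angles in rad, forces in N, time in s.
With the tool pointing down it reaches from about 0.4 to 0.875 m from the base axis. Payload 4.4 kg.
Tool frame: the origin (TCP) lies at the very end of the fingers, on their centre line; the grasp point (between the pads) lies 19 mm behind it (robot.hold_point_z is the x of the grasp point in the tool frame, in m); x points along the fingers, z is the direction in which the jaws open and shut, and the axes are right-handed (so a half turn about x gives the same grasp; the last joint's range is limited). The gripper opens to 85 mm and grips with 20 to 120 N. Pads are 22 mm wide; open, the fingers measure 114 mm over their backs; the gripper's body (76 mm by 85 mm) begins 54 mm behind the grasp point. The pads swing forward as they close: fully open they stand 13 mm farther back than shut.
Start: joints at [1.216, 0.628, 0.038, 1.517, -0.027, 0.996, -0.02], TCP at [0.185, -0.623, 0.231] pointing down, gripper open.
Joint ranges: [-3.06, 3.06], [-0.37, 2.12], [-1.25, 1.32], [0.18, 2.47], [-1.1, 4.24], [0.23, 1.98], [-2.94, 2.94]. Speed limits (rad/s): [2.57, 2.57, 3.14, 3.14, 3.14, 3.14, 3.14].

INTERFACE

Orientations are given as a unit quaternion [w, x, y, z].
In Python, from workcell import state, capture, close_job, robot gives the robot as it stands. The module is installed in compiled form; this text tells all that it offers.
- The arm moves only by the shell command python3 -m handwheel 'ROWS'. ROWS is JSON, a list of rows, each an object with "jaw": the gripper command: -1 is shut, 1 is fully open, values between are in proportion; "offset": the shift along the tool's x, y, z in m, a list of three; "rotation": the turn, a rotation vector about the tool's x, y, z in degrees, a list of three. A call has 1 to 12 rows; each row shifts and turns the commanded pose from where the row before left it, along the tool's axes as they then stand; what a row does not reach is not made up. A row lasts 1/12 s, in which the tool goes at most 41.7 mm and 7.16 degrees, less where a joint would pass 70% of its speed; a pose out of reach is approached as far as the arm can. A call is refused whole if a number of a shift passes 0.0417 or a number of a turn 7.16, either way. A call with a gripper value outside its range is refused whole. The fingers move at their own pace and stop on an object; the grip force is fixed at half the most. Time passes only in rows, so rows that do not move let the fingers close. It gives the time, the measured TCP pose, the force and the opening at its end, in the units of the state.
- state(): the state, without advancing time (a new reading comes with each control period).
- capture(name): name is "side" or "top"; returns a dict with "color" (400x640x3 uint8, blue, green, red), "camera_matrix" (3x3 intrinsics, pixels), "rvec" (rotation vector, rad) and "tvec" (3), from world to camera coordinates, as OpenCV has them. Camera axes: x right, y down, z forward; pixel columns grow to the right and rows downward; lengths in m; the calibration is good to about 2 mm. A picture is of the moment at which its call begins. There is no depth.
- close_job(): hands the job in, once; it reports no verdict.
The state is a dict: "clock": time; "qpos": joint angles; "dq": joint speeds; "joint_torque": joint torques, N m; "position": TCP position; "ee_rot": TCP orientation; "force": force on the tool from outside, world axes, zero at the start; "torque": the same for the moment, N m; "width": finger opening in m.
Only numpy, scipy, OpenCV 4.12 (cv2) and the standard library are available. Lean on these libraries where they do the work, as an engineer would, in place of code of your own. Each camera call takes 0.05 s, during which the arm holds its last target. There are 200 camera calls.

TASK

A steel slicer plate is held in the spring clip fixed to the counter: swap it for the grater. Throw the clip's lever right over so that the jaw stays open, draw the slicer out and leave it lying flat on the counter well clear of the clip, slide the grater straight in, front edge fully home against the stop, then throw the lever back so that the jaw springs shut on the grater. Leave the jar, the ramekin and the tin where they stand.

Things in the scene. Friction and masses are not known exactly. Their poses are not given: they have to be found in the camera images.
- clip: Spring clip fixed to the counter: bamboo block, steel jaw on its mouth side, lever on top. Origin at counter height, middle of the stop face. A plate enters along +x; y across, z up. Block x 0..50, y +-65, z 0..30 mm. Two cheeks 18 mm high, x -55..0, inner faces y = +-45, then flaring to 120 mm apart at x = -80. Plates slide on the bare counter. Lever lugs: x -8..28, y +-41, up to z = 84.
- clip_stop (a point): Middle of the stop face at counter height, same point and axes as body clip. A plate is home when the middle of its front edge is here. The jaw's lip presses on a plate about 31 mm in front of the stop (toward -x) with about 10 N.
- clip_jaw (a joint): Angle (rad) of the sprung jaw, a steel strip 64 mm wide with a down-turned lip, hinged along y at x = 15, z = 40 mm in the clip's frame. 0: resting on a 6 mm plate; -0.12: shut, empty; about 0.34: held open, lip some 22 mm above the counter. Linked to the lever: moves only with it.
- clip_lever (a joint): Angle (rad) of the lever, pivot along y at clip x = 2, z = 75 mm. 0 with a plate clamped: leans 0.82 rad from upright toward the mouth (-x). Swings over the top to +x, end stop 1.75. Over-centre: beyond 1.4 the spring carries it to the stop and it stays, jaw open; pushed back below 1.4 it snaps shut. 1 to 5 N at its bar either way. Clip empty: -0.22.
- lever_bar (a point): Centre of the black roller bar at the lever's end, free to spin so that a push does not bind, 75 mm from the pivot: 14 mm thick, 56 mm long along the clip's y, on a flat steel shank 18 mm wide and 7 mm thick. Its centre is about 126 mm above the counter with a plate clamped (55 mm toward -x of the pivot), 150 at the top, 120 at the open end stop (60 mm toward +x of the pivot).
- slicer: Slicer plate, at the start clamped in the clip: flat steel panel 110 x 80 x 6 mm with one long slanted slot and blade, and a wooden handle. Origin: centre of the panel's underside. Front edge at x = +55 mm; handle along x, from x = -55 to -111 mm, 22 mm wide, from the counter up to 27 mm. 0.18 to 0.35 kg.
- slicer_handle (a point): Middle of the top of the slicer's handle (83 mm behind the panel's centre, 27 mm high). The counter between the clip and the grater, on the side away from the robot (about x 0.63 to 0.72, y -0.28 to -0.02 m), is free to lay it on.
- grater: Grater plate, at the start lying on the counter: same sizes and handle as the slicer, but its panel bears a field of round bumps (look only). Origin: centre of the panel's underside, front edge at x = +55 mm, handle from x = -55 to -111 mm, 22 mm wide, 27 mm high. 0.18 to 0.35 kg.
- grater_handle (a point): Middle of the top of the grater's handle (83 mm behind the panel's centre, 27 mm high).
- grater_front (a point): Middle of the grater's front edge, on the top face, 6 mm high.
- jar: Bystander: glass jar with a black lid, 48 mm wide, 85 mm high. Origin under its centre.
- ramekin: Bystander: small white bowl, 72 mm wide, 45 mm high. Origin under its centre.
- tin: Bystander: small tin, 44 mm wide, 75 mm high. Origin under its centre.
There are look-alikes about, which are no part of the job. Of the things like the clip, leave any that is purple; of the rest the smaller one is meant.

How it is judged:
On the way, in this order (a step that is already met when the one before it is completed fails the run):
1. the lever is thrown over and the jaw stands open (value of joint clip_lever above 1.55 rad), for 0.2 s.
2. the slicer is out of the clip, more than 150 mm from the stop, with the jaw still open (horizontal distance between slicer and clip_stop above 0.15 m and value of joint clip_lever above 1.4 rad), for 0.2 s.
3. the grater's front edge is home at the stop under the open jaw (x of grater_front in the frame of clip_stop above -0.008 m and angle between the x axis of grater and the x axis of clip, either way round below 0.12 rad and y of grater_front in the frame of clip_stop between -0.015 and 0.015 m and height (world z) of grater below 0.008 m and value of joint clip_lever above 1.4 rad), for 0.2 s.
At the end, for the whole second after the job is handed in: Grater flat in the clip: front edge within 8 mm of the stop, 15 mm of centre, 0.12 rad of straight; lever back (under 0.25 rad), jaw resting on it (-0.06 to 0.05 rad). Slicer flat on the counter, panel centre over 150 mm from the stop. Both at rest (x of grater_front in the frame of clip_stop above -0.008 m and angle between the x axis of grater and the x axis of clip, either way round below 0.12 rad and y of grater_front in the frame of clip_stop between -0.015 and 0.015 m and height (world z) of grater below 0.004 m and value of joint clip_jaw between -0.06 and 0.05 rad and value of joint clip_lever below 0.25 rad and angle between each of grater, slicer's own z axis and vertical below 0.08 rad and horizontal distance between slicer and clip_stop above 0.15 m and height (world z) of slicer between -0.006 and 0.006 m and linear speed of each of slicer, grater below 0.02 m/s); the robot touches nothing.
It fails at once if the jar is knocked over or pushed more than 30 mm (distance of jar from where it was at the start of the episode above 0.03 m or angle between jar's own z axis and vertical above 0.4 rad).
It fails at once if the ramekin is knocked over or pushed more than 30 mm (distance of ramekin from where it was at the start of the episode above 0.03 m or angle between ramekin's own z axis and vertical above 0.4 rad).
It fails at once if the tin is knocked over or pushed more than 30 mm (distance of tin from where it was at the start of the episode above 0.03 m or angle between tin's own z axis and vertical above 0.4 rad).
It also fails if it takes over 64 s, if anything falls off the work surface, if the arm or the gripper's body presses on something with over 40 N, if the wrist force passes 120 N, or if a joint passes its speed limit or range.

## Working session

There is one attempt and no reset: what is moved stays moved. The work goes in short steps, Python scripts to look and compute and a shell command to move; the robot and the scene stay as the last step left them, time stands still between calls to the robot, and variables do not carry over. Pictures are saved under pics/ and viewed, about 8 in all and at most 12, crops included, and the job is handed in when it is done.

```bash
mkdir -p pics; python3 - <<'E'
from workcell import state,capture,robot
import cv2,json,numpy as np
for n in("side","top"):
    c=capture(n);cv2.imwrite(f"pics/{n}0.png",c["color"])
    R=cv2.Rodrigues(c["rvec"])[0];print(n,c["camera_matrix"].tolist(),(-R.T@c["tvec"].reshape(3)).round(3),R.round(3).tolist())
s=state();print(s["clock"],s["position"],s["ee_rot"],s["force"],s["width"],robot.hold_point_z)
E
```

```text
side [[432.98170734659016, 0.0, 320.5114321348472], [0.0, 432.98170734659016, 199.1783296834372], [0.0, 0.0, 1.0]] [0.206 0.899 1.017] [[-0.906, -0.424, 0.016], [-0.308, 0.631, -0.712], [0.292, -0.65, -0.702]]
top [[414.37506182902223, 0.0, 325.84237392346336], [0.0, 414.37506182902223, 200.24253590018864], [0.0, 0.0, 1.0]] [0.325 0.083 1.423] [[0.018, -1.0, 0.012], [-0.985, -0.02, -0.17], [0.17, -0.009, -0.985]]
0.1 [ 0.18498439 -0.62254327  0.23050007] [ 0.56625538  0.42321494  0.56721827 -0.42250136] [ 0.01977098 -0.22623254 -0.07985478] 0.08601216212700764 -0.0187
```

View pics/top0.png

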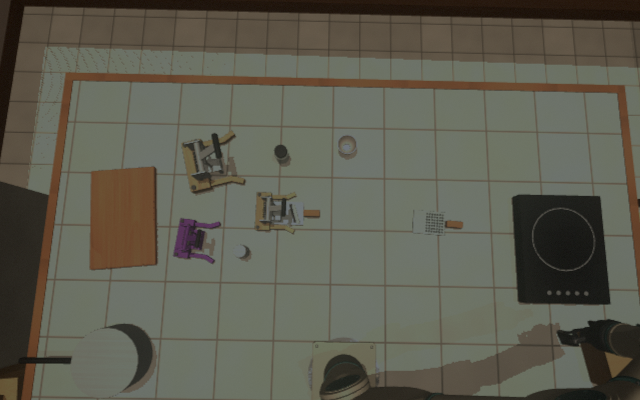

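View pics/side0.png

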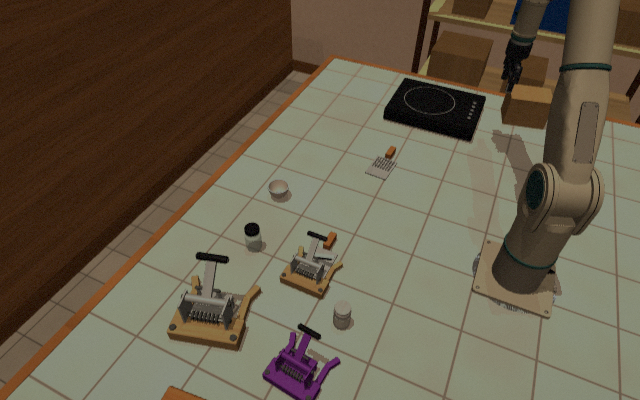

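Top view: target clip at (270,212) with the slicer handle at (312,213). The grater is at (430,223) with its handle at (454,224). The jar is at (281,152), the ramekin at (347,146) and the tin at (242,252). The clip's mouth faces image right (world -y). In the side view the lever bar is at (317,237).

```bash
cat > h.py <<'E'
import cv2,numpy as np
from workcell import state,capture,robot
from scipy.spatial.transform import Rotation as Ro
def cast(c,uv,z):
    R=cv2.Rodrigues(c["rvec"])[0];o=-R.T@c["tvec"].reshape(3)
    p=cv2.undistortPoints(np.array([[uv]],float),c["camera_matrix"],None)[0,0]
    d=R.T@[p[0],p[1],1];return o+d*(z-o[2])/d[2]
def blobs(c,lo,hi,amin,roi):
    x0,y0,x1,y1=roi;m=cv2.inRange(cv2.cvtColor(c["color"],cv2.COLOR_BGR2HSV),lo,hi)
    k=np.zeros_like(m);k[y0:y1,x0:x1]=m[y0:y1,x0:x1]
    return [t for t in cv2.findContours(k,0,1)[0] if cv2.contourArea(t)>=amin]
def cen(t):
    m=cv2.moments(t);return m["m10"]/m["m00"],m["m01"]/m["m00"]
def crop(c,x0,y0,x1,y1,f,name):
    cv2.imwrite(name,cv2.resize(c["color"][y0:y1,x0:x1],None,fx=f,fy=f,interpolation=cv2.INTER_CUBIC))
def tri(cs,uvs):
    P=[c["camera_matrix"]@np.c_[cv2.Rodrigues(c["rvec"])[0],c["tvec"].reshape(3)] for c in cs]
    X=cv2.triangulatePoints(*P,*[np.array(u,float).reshape(2,1) for u in uvs])[:,0];return X[:3]/X[3]
E
python3 - <<'E'
from h import *
c=capture("top")
a=cv2.resize(c["color"][170:250,235:345],None,fx=6,fy=6,interpolation=2)
b=cv2.resize(c["color"][195:250,400:475],None,fx=6,fy=6,interpolation=2)
im=np.zeros((480+0,660,3),np.uint8);im[:]=a;cv2.imwrite("pics/t1.png",im);
hsv=cv2.cvtColor(c["color"],cv2.COLOR_BGR2HSV)
for n,p in dict(handle=(314,213),ghandle=(456,225),bamboo=(259,225),counter=(380,200),panel=(418,222),bar=(284,206)).items(): print(n,hsv[p[1],p[0]])
for t in blobs(c,(5,120,60),(18,255,255),20,(235,170,480,250)):
    r=cv2.minAreaRect(t);print(r,cast(c,r[0],.027).round(4))
for t in blobs(c,(0,0,0),(180,90,45),15,(235,130,480,260)):
    print("dark",cv2.minAreaRect(t),cast(c,cen(t),.126).round(4))
E
```

```text
handle [ 15 126 107]
ghandle [ 14 129 107]
bamboo [ 20  99 106]
counter [ 48  22 116]
panel [ 53  17 117]
bar [36 30 42]
((453.9554443359375, 223.94554138183594), (14.42803955078125, 5.4727044105529785), 5.710593223571777) [ 0.4931 -0.3675  0.027 ]
((311.0, 212.5), (5.0, 14.0), 90.0) [0.5228 0.1192 0.027 ]
dark ((283.5, 207.0), (16.0, 3.0), 90.0) [0.5256 0.2044 0.126 ]
```

View pics/t1.png

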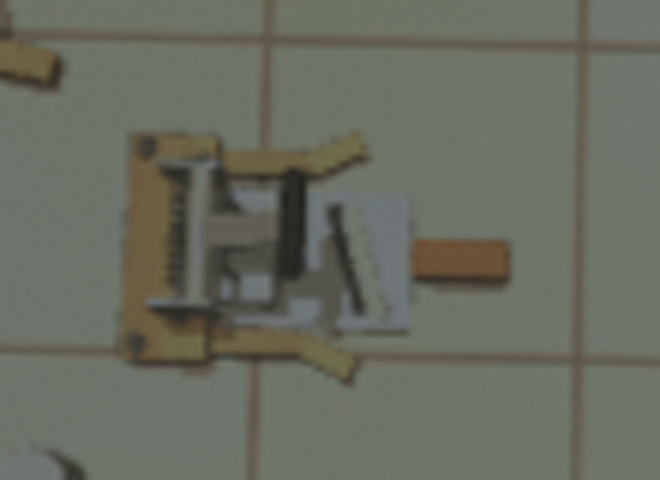

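```bash
python3 - <<'E'
from h import *
c=capture("top")
f=lambda x,y,z:cast(c,(235+(x+.5)/6-.5,170+(y+.5)/6-.5),z)[:2]
P={}
for n,a in dict(blk_far=(130,133,.03),blk_near=(120,360,.03),flare_far=(367,150,.018),flare_near=(353,376,.018),ph1=(410,197,.006),ph2=(407,330,.006),h_l=(413,260,.027),h_r=(509,260,.027),bar=(292,223,.126)).items(): P[n]=f(*a);print(n,P[n].round(4))
for n,(u,v,z) in dict(jar=(281,150,.085),ram=(347,144,.045),tin=(242,250,.075)).items(): print(n,cast(c,(u,v),z).round(3))
for a,b in(("blk_near","blk_far"),("flare_near","flare_far"),("ph2","ph1")):
    d=P[b]-P[a];print(a,"xaxis yaw",np.degrees(np.arctan2(d[1],d[0]))+90,"mid",(P[a]+P[b])/2)
t=blobs(c,(5,120,60),(18,255,255),20,(400,170,480,250))[0]
b=cv2.boxPoints(cv2.minAreaRect(t));print("grater handle box",[cast(c,p,.027)[:2].round(4).tolist() for p in b])
# grater panel: darker dots + bright panel
g=c["color"][195:250,400:475];cv2.imwrite("pics/g1.png",cv2.resize(g,None,fx=8,fy=8,interpolation=2))
s=state();q=s["ee_rot"];print(Ro.from_quat([*q[1:],q[0]]).as_matrix().round(3))
E
```

```text
blk_far [0.5902 0.3079]
blk_near [0.4606 0.3074]
flare_far [0.5853 0.1735]
flare_near [0.4552 0.1775]
ph1 [0.5605 0.1486]
ph2 [0.4833 0.1482]
h_l [0.5208 0.1449]
h_r [0.5219 0.0906]
bar [0.5254 0.2048]
jar [0.723 0.223 0.085]
ram [0.762 0.    0.045]
tin [0.389 0.338 0.075]
blk_near xaxis yaw 90.18569415888963 mid [0.52540883 0.3076467 ]
flare_near xaxis yaw 88.24952696843366 mid [0.52027531 0.17547077]
ph2 xaxis yaw 90.29146683576217 mid [0.52186494 0.14841344]
grater handle box [[0.4861, -0.3417], [0.5046, -0.3443], [0.5, -0.3933], [0.4816, -0.3905]]
[[-0.     0.959  0.285]
 [ 0.001  0.285 -0.959]
 [-1.     0.    -0.001]]
```

View pics/g1.png

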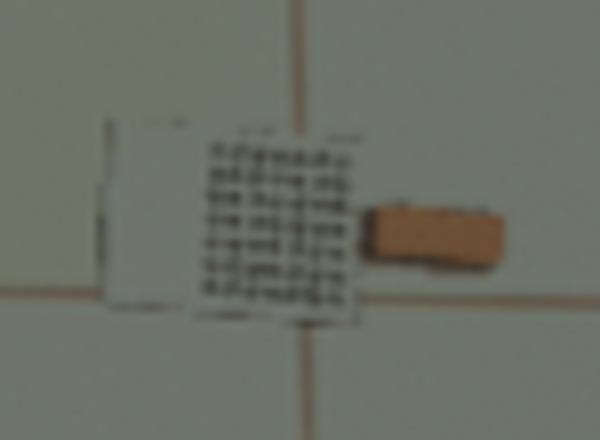

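Grater: front edge at crop x≈105, handle 365–505; its yaw is about 86–87°. The clip axis yaw is about 89° and the stop is near (0.524, 0.257). The tool will turn so that tool y = world +y and z = world +x.

```bash
python3 -m handwheel '[{"jaw":-1,"offset":[0,0.035,0],"rotation":[-6.68,0,0]},{"jaw":-1,"offset":[0,0.035,0],"rotation":[-6.68,0,0]},{"jaw":-1,"offset":[0,0.035,0],"rotation":[-6.68,0,0]},{"jaw":-1,"offset":[0,0.035,0],"rotation":[-6.68,0,0]},{"jaw":-1,"offset":[0,0.035,0],"rotation":[-6.68,0,0]},{"jaw":-1,"offset":[0,0.035,0],"rotation":[-6.68,0,0]},{"jaw":-1,"offset":[0,0.035,0],"rotation":[-6.68,0,0]},{"jaw":-1,"offset":[0,0.035,0],"rotation":[-6.68,0,0]},{"jaw":-1,"offset":[0,0.035,0],"rotation":[-6.68,0,0]},{"jaw":-1,"offset":[0,0.035,0],"rotation":[-6.68,0,0]},{"jaw":-1,"offset":[0,0.035,0],"rotation":[-6.68,0,0]}]'
```

```text
clock: 1.12
position: [0.4176, -0.3462, 0.2313]
ee_rot: [0.707, -0.003, 0.707, 0.003]
force: [0.4, -0.3, -0.1]
width: 0.0001
```

```bash
python3 -m handwheel '[{"jaw":-1,"offset":[0,0.04,0.009],"rotation":[1.2,0,0]},{"jaw":-1,"offset":[0,0.04,0.009],"rotation":[0,0,0]},{"jaw":-1,"offset":[0,0.04,0.009],"rotation":[0,0,0]},{"jaw":-1,"offset":[0,0.04,0.009],"rotation":[0,0,0]},{"jaw":-1,"offset":[0,0.04,0.009],"rotation":[0,0,0]},{"jaw":-1,"offset":[0,0.04,0.009],"rotation":[0,0,0]},{"jaw":-1,"offset":[0.01,0.04,0.009],"rotation":[0,0,0]},{"jaw":-1,"offset":[0.02,0.04,0.009],"rotation":[0,0,0]},{"jaw":-1,"offset":[0.03,0.04,0.009],"rotation":[0,0,0]},{"jaw":-1,"offset":[0.03,0.04,0.009],"rotation":[0,0,0]},{"jaw":-1,"offset":[0.02,0.04,0.009],"rotation":[0,0,0]},{"jaw":-1,"offset":[0,0.01,0.009],"rotation":[0,0,0]}]'
```

```text
clock: 2.12
position: [0.525, 0.0852, 0.1325]
ee_rot: [0.705, 0.005, 0.709, -0.003]
force: [0.0, -0.1, -0.0]
width: -0.0002
```

```bash
python3 -m handwheel '[{"jaw":-1,"offset":[0.008,0.035,0],"rotation":[0,0,0]},{"jaw":-1,"offset":[0.008,0.035,0],"rotation":[0,0,0]},{"jaw":-1,"offset":[0,0,0],"rotation":[0,0,0]},{"jaw":-1,"offset":[0,0,0],"rotation":[0,0,0]}]'; python3 - <<'E'
from h import *
c=capture("side");crop(c,250,180,380,320,4,"pics/s2.png")
E
```

```text
clock: 2.45
position: [0.5281, 0.1511, 0.1191]
ee_rot: [0.707, 0.006, 0.707, -0.005]
force: [0.2, -0.1, -0.5]
width: 0.0001
```

View pics/s2.png

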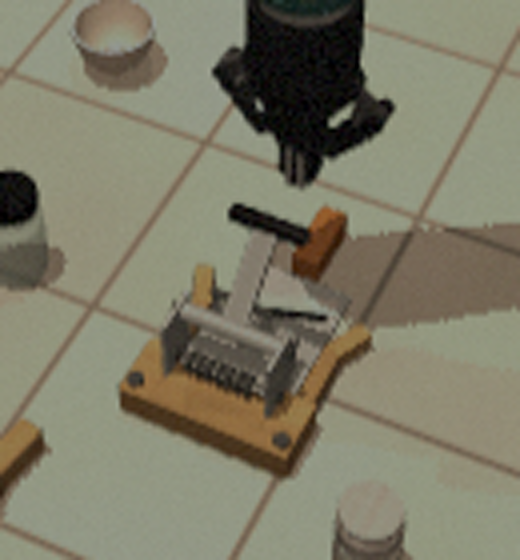

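Closed fingertips at crop (298,180), bar at (268,222), ready in front of it. Push the lever over.

```bash
python3 -m handwheel '[{"jaw":-1,"offset":[0.002,0.036,-0.002],"rotation":[0,0,0]},{"jaw":-1,"offset":[-0.012,0.02,0],"rotation":[0,0,0]},{"jaw":-1,"offset":[-0.009,0.017,0],"rotation":[0,0,0]},{"jaw":-1,"offset":[-0.004,0.019,0],"rotation":[0,0,0]},{"jaw":-1,"offset":[0,0.018,0],"rotation":[0,0,0]},{"jaw":-1,"offset":[0.005,0.018,0],"rotation":[0,0,0]},{"jaw":-1,"offset":[0.006,0.009,0],"rotation":[0,0,0]},{"jaw":-1,"offset":[0,0.008,0],"rotation":[0,0,0]},{"jaw":-1,"offset":[0,0,0],"rotation":[0,0,0]},{"jaw":-1,"offset":[0,0,0],"rotation":[0,0,0]}]'; python3 - <<'E'
from h import *
c=capture("side");crop(c,250,180,380,320,4,"pics/s3.png")
E
```

```text
clock: 3.33
position: [0.5303, 0.2923, 0.1317]
ee_rot: [0.707, 0.007, 0.707, -0.008]
force: [0.6, 0.2, -0.5]
width: -0.0002
```

View pics/s3.png

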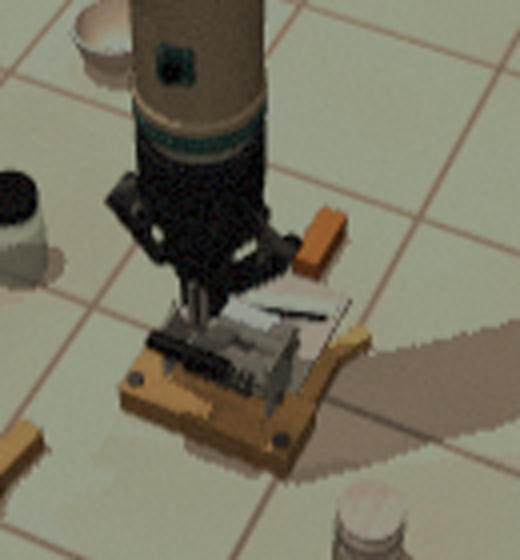

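Lever is over: the bar at crop (200,362) lies on the far side. Next, up, back, and down over the slicer handle with the gripper open.

```bash
python3 -m handwheel '[{"jaw":-1,"offset":[-0.03,-0.01,0],"rotation":[0,0,0]},{"jaw":-1,"offset":[-0.01,-0.038,0],"rotation":[0,0,0]},{"jaw":-1,"offset":[0,-0.04,-0.003],"rotation":[0,0,0]},{"jaw":1,"offset":[0,-0.04,-0.002],"rotation":[0,0,0]},{"jaw":1,"offset":[0,-0.035,0],"rotation":[0,0,0]},{"jaw":1,"offset":[0.03,-0.01,0],"rotation":[0,0,0]},{"jaw":1,"offset":[0.04,0,0],"rotation":[0,0,0]},{"jaw":1,"offset":[0.03,0,0],"rotation":[0,0,0]},{"jaw":1,"offset":[0,0,0],"rotation":[0,0,0]},{"jaw":1,"offset":[0,0,0],"rotation":[0,0,0]}]'
```

```text
clock: 4.22
position: [0.5204, 0.1192, 0.0712]
ee_rot: [0.706, 0.007, 0.708, -0.008]
force: [-0.3, -0.3, 1.0]
width: 0.0831
```

```bash
python3 -m handwheel '[{"jaw":1,"offset":[0.03,0,0.001],"rotation":[0,0,0]},{"jaw":1,"offset":[0.025,0,0],"rotation":[0,0,0]},{"jaw":1,"offset":[0.008,0,0],"rotation":[0,0,0]},{"jaw":1,"offset":[0,0,0],"rotation":[0,0,0]},{"jaw":-1,"offset":[0,0,0],"rotation":[0,0,0]},{"jaw":-1,"offset":[0,0,0],"rotation":[0,0,0]},{"jaw":-1,"offset":[0,0,0],"rotation":[0,0,0]},{"jaw":-1,"offset":[0,0,0],"rotation":[0,0,0]},{"jaw":-1,"offset":[0,0,0],"rotation":[0,0,0]},{"jaw":-1,"offset":[0,0,0],"rotation":[0,0,0]}]'
```

```text
clock: 5.05
position: [0.5233, 0.1204, 0.0098]
ee_rot: [0.708, 0.008, 0.706, -0.007]
force: [0.0, 0.1, 8.8]
width: 0.0206
```

```bash
python3 -m handwheel '[{"jaw":-1,"offset":[-0.001,-0.01,0],"rotation":[0,0,0]},{"jaw":-1,"offset":[0,-0.02,0],"rotation":[0,0,0]},{"jaw":-1,"offset":[0,-0.03,0],"rotation":[0,0,0]},{"jaw":-1,"offset":[0,-0.03,0],"rotation":[0,0,0]},{"jaw":-1,"offset":[0,-0.035,0],"rotation":[0,0,0]},{"jaw":-1,"offset":[0,-0.035,0],"rotation":[0,0,0]},{"jaw":-1,"offset":[0,-0.035,0],"rotation":[0,0,0]},{"jaw":-1,"offset":[0,-0.03,0],"rotation":[0,0,0]},{"jaw":-1,"offset":[0,-0.02,0],"rotation":[0,0,0]},{"jaw":-1,"offset":[0,0,0],"rotation":[0,0,0]}]'; python3 - <<'E'
from h import *
c=capture("top");crop(c,190,110,480,260,2.75,"pics/t4.png")
E
```

```text
clock: 5.88
position: [0.5162, -0.1317, 0.0098]
ee_rot: [0.707, 0.009, 0.707, -0.012]
force: [-1.0, -3.8, 1.7]
width: 0.0205
```

View pics/t4.png

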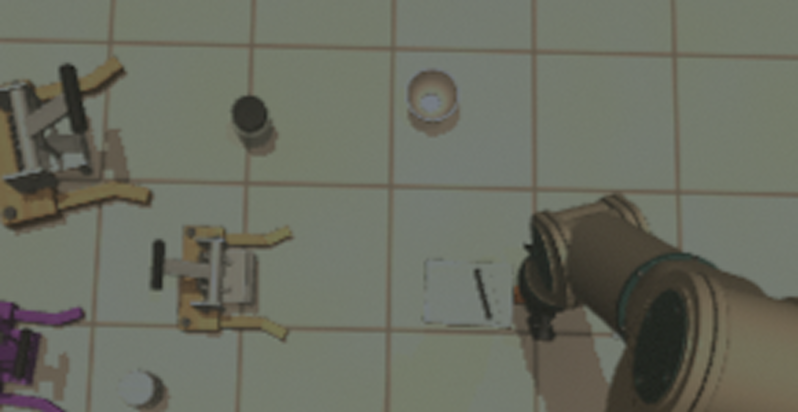

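The slicer is out, panel at crop (465,292). The lever bar is at (157,265) with the jaw open. Slide the slicer to the free area.

```bash
python3 -m handwheel '[{"jaw":-1,"offset":[0,-0.01,0.02],"rotation":[0,0,0]},{"jaw":-1,"offset":[0,-0.012,0.028],"rotation":[0,0,0]},{"jaw":-1,"offset":[0,-0.012,0.03],"rotation":[0,0,0]},{"jaw":-1,"offset":[0,-0.012,0.03],"rotation":[0,0,0]},{"jaw":-1,"offset":[0,-0.012,0.03],"rotation":[0,0,0]},{"jaw":-1,"offset":[0,-0.01,0.025],"rotation":[0,0,0]},{"jaw":-1,"offset":[0,0,0],"rotation":[0,0,0]},{"jaw":1,"offset":[0,0,0],"rotation":[0,0,0]},{"jaw":1,"offset":[0,0,0],"rotation":[0,0,0]},{"jaw":1,"offset":[0,0,0],"rotation":[0,0,0]},{"jaw":1,"offset":[0,0,0],"rotation":[0,0,0]},{"jaw":1,"offset":[0,0,0],"rotation":[0,0,0]}]'
```

```text
clock: 6.93
position: [0.6782, -0.1953, 0.0098]
ee_rot: [0.707, 0.007, 0.707, -0.007]
force: [-0.2, -0.2, -0.1]
width: 0.0795
```

```bash
python3 -m handwheel '[{"jaw":1,"offset":[-0.035,0,0],"rotation":[0,0,0]},{"jaw":1,"offset":[-0.035,0,0],"rotation":[0,0,0]},{"jaw":1,"offset":[0,-0.03,-0.03],"rotation":[0,0,0]},{"jaw":1,"offset":[0,-0.03,-0.03],"rotation":[0,0,0]},{"jaw":1,"offset":[0,-0.03,-0.03],"rotation":[0,0,0]},{"jaw":1,"offset":[0,-0.03,-0.03],"rotation":[0,0,0]},{"jaw":1,"offset":[0,-0.03,-0.03],"rotation":[0,0,0]},{"jaw":1,"offset":[0,-0.025,-0.03],"rotation":[0,0,0]},{"jaw":1,"offset":[0,0,0],"rotation":[0,0,0]},{"jaw":1,"offset":[0,0,0],"rotation":[0,0,0]}]'; python3 - <<'E'
from h import *
c=capture("top");crop(c,320,110,480,260,4,"pics/t5.png")
E
```

```text
clock: 7.77
position: [0.4946, -0.3677, 0.0798]
ee_rot: [0.706, 0.009, 0.708, -0.01]
force: [0.7, -0.3, 0.5]
width: 0.0856
```

View pics/t5.png

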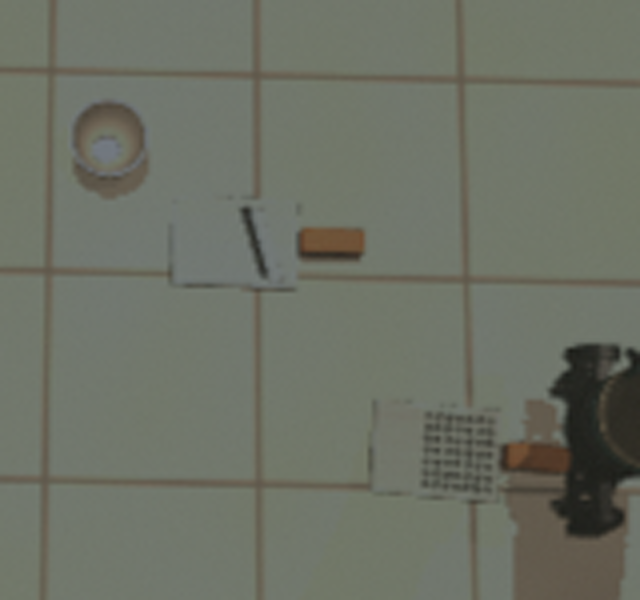

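Slicer lies flat and clear at crop (235,243). The gripper is over the grater handle (535,457). Descend and grip.

```bash
python3 -m handwheel '[{"jaw":1,"offset":[0.03,0,0],"rotation":[0,0,0]},{"jaw":1,"offset":[0.03,0,0],"rotation":[0,0,0]},{"jaw":1,"offset":[0.008,0,0],"rotation":[0,0,0]},{"jaw":1,"offset":[0,0,0],"rotation":[0,0,0]},{"jaw":-1,"offset":[0,0,0],"rotation":[0,0,0]},{"jaw":-1,"offset":[0,0,0],"rotation":[0,0,0]},{"jaw":-1,"offset":[0,0,0],"rotation":[0,0,0]},{"jaw":-1,"offset":[0,0,0],"rotation":[0,0,0]},{"jaw":-1,"offset":[0,0,0],"rotation":[0,0,0]},{"jaw":-1,"offset":[0,0,0],"rotation":[0,0,0]}]'
```

```text
clock: 8.65
position: [0.4987, -0.3652, 0.013]
ee_rot: [0.708, 0.007, 0.707, -0.008]
force: [-0.3, 0.8, 5.9]
width: 0.0205
```

```bash
python3 -m handwheel '[{"jaw":-1,"offset":[-0.001,0.02,0.0015],"rotation":[0,0,0]},{"jaw":-1,"offset":[0,0.036,0.0015],"rotation":[0,0,0]},{"jaw":-1,"offset":[0,0.036,0.0015],"rotation":[0,0,0]},{"jaw":-1,"offset":[0,0.036,0.0015],"rotation":[0,0,0]},{"jaw":-1,"offset":[0,0.036,0.0015],"rotation":[0,0,0]},{"jaw":-1,"offset":[0,0.036,0.0015],"rotation":[0,0,0]},{"jaw":-1,"offset":[0,0.036,0.0015],"rotation":[0,0,0]},{"jaw":-1,"offset":[0,0.036,0.001],"rotation":[0,0,0]},{"jaw":-1,"offset":[0,0.036,0.001],"rotation":[0,0,0]},{"jaw":-1,"offset":[0,0.036,0.001],"rotation":[0,0,0]},{"jaw":-1,"offset":[0,0.02,0],"rotation":[0,0,0]},{"jaw":-1,"offset":[0,0,0],"rotation":[0,0,0]}]'; python3 - <<'E'
from h import *
c=capture("top");crop(c,240,170,390,260,5,"pics/t6.png")
E
```

```text
clock: 9.65
position: [0.5196, 0.0066, 0.013]
ee_rot: [0.708, 0.006, 0.707, -0.002]
force: [-0.3, 1.6, -3.7]
width: 0.0203
```

View pics/t6.png

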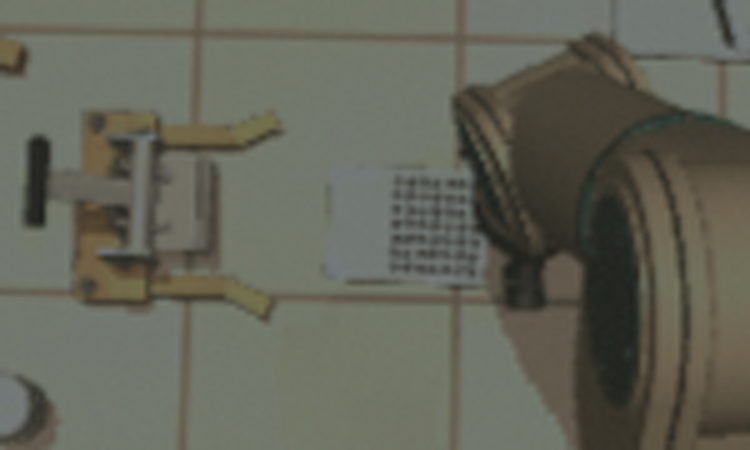

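```bash
python3 - <<'E'
from h import *
c=capture("top")
f=lambda x,y,z:cast(c,(240+(x+.5)/5-.5,170+(y+.5)/5-.5),z)[:2].round(4)
for n,a in dict(flare=(275,216.5,.018),flareF=(280,125,.018),flareN=(270,308,.018),blkF=(84,110,.03),blkN=(77,302,.03),front=(329,221.5,.006),fF=(330,165,.006),fN=(327,278,.006),bN=(475,286,.006),bar=(36,181,.12),t1=(0,290,0),t2=(460,299,0)).items():print(n,f(*a))
E
```

```text
flare [0.5216 0.1755]
flareF [0.5853 0.174 ]
flareN [0.4588 0.1769]
blkF [0.5908 0.3074]
blkN [0.4592 0.306 ]
front [0.5205 0.139 ]
fF [0.56   0.1393]
fN [0.4813 0.1393]
bN [0.4778 0.0376]
bar [0.5271 0.3212]
t1 [0.4694 0.364 ]
t2 [0.4692 0.0476]
```

```bash
python3 -m handwheel '[{"jaw":-1,"offset":[0.001,0.015,0.0005],"rotation":[0,0,0]},{"jaw":-1,"offset":[0,0.02,0.0005],"rotation":[0,0,0]},{"jaw":-1,"offset":[0,0.02,0.0005],"rotation":[0,0,0]},{"jaw":-1,"offset":[0,0.02,0.0005],"rotation":[0,0,0]},{"jaw":-1,"offset":[0,0.02,0],"rotation":[0,0,0]},{"jaw":-1,"offset":[0,0.01,0],"rotation":[0,0,0]},{"jaw":-1,"offset":[0,0,0],"rotation":[0,0,0]}]'; python3 - <<'E'
from h import *
print(state()["force"])
E
```

```text
clock: 10.33
position: [0.5245, 0.1036, 0.0129]
ee_rot: [0.708, 0.007, 0.706, -0.008]
force: [-1.6, 2.4, 8.9]
width: 0.0202
[-1.59549835  2.40523324  8.94935144]
```

```bash
python3 -m handwheel '[{"jaw":-1,"offset":[0,0.01,-0.001],"rotation":[0,0,0]},{"jaw":-1,"offset":[0,0.006,-0.001],"rotation":[0,0,0]},{"jaw":-1,"offset":[0,0.003,0],"rotation":[0,0,0]},{"jaw":-1,"offset":[0,0.002,0],"rotation":[0,0,0]},{"jaw":-1,"offset":[0,0.001,0],"rotation":[0,0,0]},{"jaw":-1,"offset":[0,0,0],"rotation":[0,0,0]}]'
```

```text
clock: 10.83
position: [0.5229, 0.12, 0.0129]
ee_rot: [0.707, 0.007, 0.707, -0.011]
force: [0.6, -7.6, 10.1]
width: 0.0203
```

```bash
python3 -m handwheel '[{"jaw":-1,"offset":[0,0.002,0],"rotation":[0,0,0]},{"jaw":-1,"offset":[0,0.002,0],"rotation":[0,0,0]},{"jaw":-1,"offset":[0,0,0],"rotation":[0,0,0]},{"jaw":-1,"offset":[0,0,0],"rotation":[0,0,0]}]'; python3 - <<'E'
from h import *
c=capture("top");crop(c,240,170,390,260,5,"pics/t7.png")
E
```

```text
clock: 11.17
position: [0.5229, 0.1239, 0.0129]
ee_rot: [0.707, 0.007, 0.707, -0.011]
force: [0.2, -6.9, 10.4]
width: 0.0202
```

View pics/t7.png

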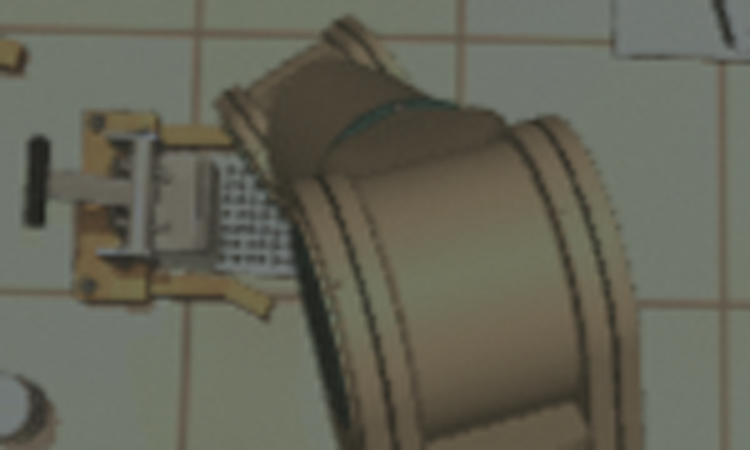

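Grater is under the open jaw and nearly home. The force has not risen yet, so keep pushing gently.

```bash
python3 -m handwheel '[{"jaw":-1,"offset":[-0.0005,0.0015,0],"rotation":[0,0,0]},{"jaw":-1,"offset":[0,0.0015,0],"rotation":[0,0,0]},{"jaw":-1,"offset":[0,0,0],"rotation":[0,0,0]},{"jaw":-1,"offset":[0,0,0],"rotation":[0,0,0]}]'
```

```text
clock: 11.55
position: [0.5229, 0.1245, 0.0129]
ee_rot: [0.707, 0.007, 0.707, -0.013]
force: [1.2, -10.9, 6.5]
width: 0.0203
```

```bash
python3 -m handwheel '[{"jaw":-1,"offset":[-0.0005,0.002,0],"rotation":[0,0,0]},{"jaw":-1,"offset":[0,0.001,0],"rotation":[0,0,0]},{"jaw":-1,"offset":[0,0,0],"rotation":[0,0,0]},{"jaw":-1,"offset":[0,0,0],"rotation":[0,0,0]}]'
```

```text
clock: 11.88
position: [0.5228, 0.1246, 0.0129]
ee_rot: [0.707, 0.006, 0.707, -0.015]
force: [1.7, -16.0, 4.3]
width: 0.0203
```

Home: position stalled at y=0.1246 while the force rose to 16 N. Release, rise, and go round behind the lever.

```bash
python3 -m handwheel '[{"jaw":1,"offset":[0,-0.004,0],"rotation":[0,0,0]},{"jaw":1,"offset":[0,0,0],"rotation":[0,0,0]},{"jaw":1,"offset":[0,0,0],"rotation":[0,0,0]},{"jaw":1,"offset":[0,0,0],"rotation":[0,0,0]},{"jaw":1,"offset":[0,0,0],"rotation":[0,0,0]},{"jaw":1,"offset":[-0.02,0,0],"rotation":[0,0,0]},{"jaw":1,"offset":[-0.04,0,0],"rotation":[0,0,0]},{"jaw":1,"offset":[-0.04,0,0],"rotation":[0,0,0]},{"jaw":-1,"offset":[-0.04,0,0],"rotation":[0,0,0]},{"jaw":-1,"offset":[-0.04,0,0],"rotation":[0,0,0]},{"jaw":-1,"offset":[0,0,0],"rotation":[0,0,0]},{"jaw":-1,"offset":[0,0,0],"rotation":[0,0,0]}]'; python3 - <<'E'
from h import *
c=capture("side");crop(c,250,180,400,320,4,"pics/s8.png")
E
```

```text
clock: 12.88
position: [0.5232, 0.1329, 0.1953]
ee_rot: [0.709, 0.008, 0.705, -0.006]
force: [-0.5, 0.0, -0.8]
width: 0.0388
```

View pics/s8.png

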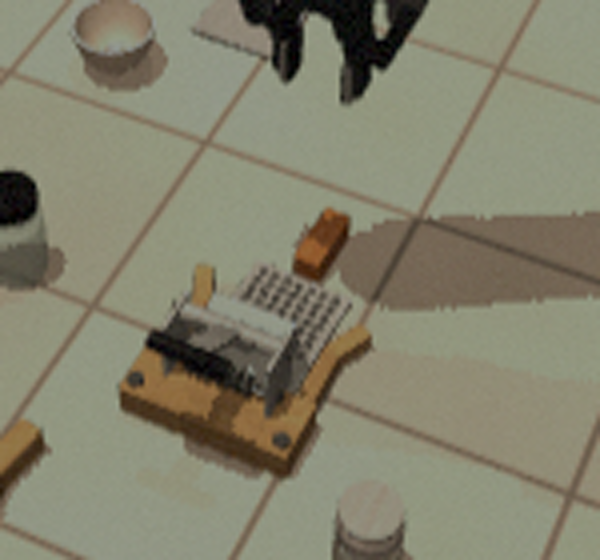

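The grater sits exactly where the slicer sat, its handle at crop (322,243), and it stays put after release. Go behind the lever bar.

```bash
python3 -m handwheel '[{"jaw":-1,"offset":[0,0.04,0],"rotation":[0,0,0]},{"jaw":-1,"offset":[0,0.04,0],"rotation":[0,0,0]},{"jaw":-1,"offset":[0,0.04,0],"rotation":[0,0,0]},{"jaw":-1,"offset":[0,0.04,0],"rotation":[0,0,0]},{"jaw":-1,"offset":[0,0.04,0],"rotation":[0,0,0]},{"jaw":-1,"offset":[0,0.035,0],"rotation":[0,0,0]},{"jaw":-1,"offset":[0,0,-0.001],"rotation":[0,0,0]},{"jaw":-1,"offset":[0.03,0,0],"rotation":[0,0,0]},{"jaw":-1,"offset":[0.03,0,0],"rotation":[0,0,0]},{"jaw":-1,"offset":[0.022,0,0],"rotation":[0,0,0]},{"jaw":-1,"offset":[0,0,0],"rotation":[0,0,0]},{"jaw":-1,"offset":[0,0,0],"rotation":[0,0,0]}]'
```

```text
clock: 13.93
position: [0.5238, 0.3657, 0.1082]
ee_rot: [0.705, 0.006, 0.709, -0.008]
force: [0.5, 0.6, 1.3]
width: 0.0002
```

```bash
python3 -m handwheel '[{"jaw":-1,"offset":[-0.004,-0.021,0],"rotation":[0,0,0]},{"jaw":-1,"offset":[-0.006,-0.012,0],"rotation":[0,0,0]},{"jaw":-1,"offset":[-0.01,-0.015,0],"rotation":[0,0,0]},{"jaw":-1,"offset":[-0.01,-0.019,0],"rotation":[0,0,0]},{"jaw":-1,"offset":[-0.005,-0.022,0],"rotation":[0,0,0]},{"jaw":-1,"offset":[0,-0.015,0],"rotation":[0,0,0]},{"jaw":-1,"offset":[0,-0.01,0],"rotation":[0,0,0]},{"jaw":-1,"offset":[-0.03,0.03,0],"rotation":[0,0,0]},{"jaw":-1,"offset":[-0.04,0.04,0],"rotation":[0,0,0]},{"jaw":-1,"offset":[-0.04,0.04,0],"rotation":[0,0,0]},{"jaw":-1,"offset":[0,0,0],"rotation":[0,0,0]},{"jaw":-1,"offset":[0,0,0],"rotation":[0,0,0]}]'; python3 - <<'E'
from h import *
c=capture("side");a=c["color"][180:320,250:400];d=capture("top")
b=d["color"][110:250,240:390]
cv2.imwrite("pics/s9.png",cv2.resize(np.hstack([a,b]),None,fx=2.66,fy=2.66,interpolation=2))
t=blobs(d,(5,120,60),(18,255,255),20,(235,130,480,260))
for k in t:
    r=cv2.minAreaRect(k);print(r,cast(d,r[0],.027).round(4))
for k in blobs(d,(0,0,0),(180,90,45),15,(235,190,330,260)): print("dark",cv2.minAreaRect(k),cast(d,cen(k),.126).round(4))
E
```

```text
clock: 14.93
position: [0.5251, 0.3445, 0.2362]
ee_rot: [0.708, 0.007, 0.706, -0.005]
force: [-0.3, -1.1, -0.4]
width: 0.0001
((311.0, 213.5), (5.0, 14.0), 90.0) [0.5193 0.1191 0.027 ]
((402.5, 169.5), (5.0, 15.0), 90.0) [ 0.6797 -0.1947  0.027 ]
dark ((283.5, 207.0), (16.0, 3.0), 90.0) [0.5257 0.2042 0.126 ]
```

View pics/s9.png

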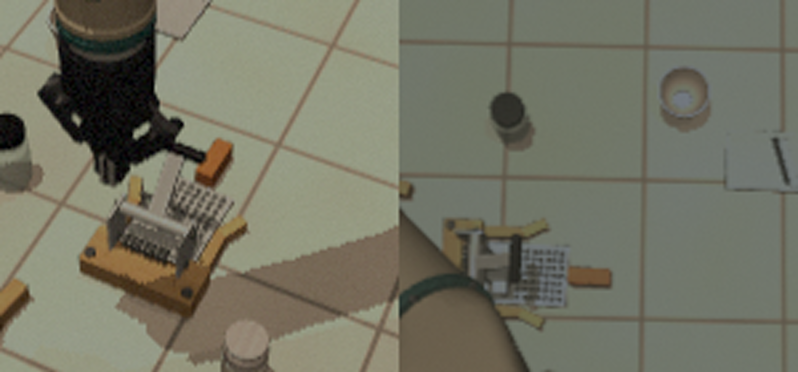

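The lever bar is back at (0.526, 0.204), its clamped starting position. The grater handle is at (0.519, 0.119), within a few mm of the slicer's starting place. The slicer lies at (0.680, -0.195), and the arm is clear.

```bash
python3 -c "from workcell import close_job;print(close_job())"
```

```text
the job is handed in; nothing more can be done
None
```

The grater is in the clip in place of the slicer, with the jaw shut on it, and I handed the job in at about 15 s of the 64 s allowed. The hand-in gives no verdict, so what follows rests on my own last checks.

- **Swap:** I threw the lever over and slid the slicer out onto the free counter. I pushed the grater in until it stalled against the stop at about 16 N, let go, and threw the lever back from behind.
- **Lever and jaw:** the lever bar is at (0.526, 0.204), the same as when the slicer was clamped, so the lever should be at about 0 rad. I had no direct reading of the jaw or lever angle.
- **Grater:** its handle's y of 0.119 matches the slicer's at the start, so the front edge should be home. It sits about 3.5 mm to one side in x, inside the 15 mm limit, and it looks straight.
- **Slicer:** it lies flat with its handle at (0.680, -0.195). That puts the panel centre roughly 0.4 m from the stop.
- **Bystanders and arm:** the jar, ramekin and tin looked unmoved in the pictures. The arm ended about 0.24 m up, touching nothing.

None of the checks failed or disagreed.

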